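Aim the solar module at the lamp and switch the lamp on

TASK

Set up the solar-cell reading: swivel and tilt the blue solar module on its stand until its glass points squarely at the middle of the lamp's white globe, and let go of it. Only then, so that the cells stay cool, switch the lamp on with the red rocker on its base, pressing the raised end fully down. The module must stay aimed; leave the lamp's position and height as they are, and everything else on the bench where it stands.

Things in the scene. Friction and masses are not known exactly. Their poses are not given: they have to be found in the camera images.
- module_face (a point): Centre of the glass of the solar module: a framed panel 160 mm wide, 130 mm high and 16 mm thick with dark blue cells, aluminium frame 10 mm wide, hung in a U-shaped yoke. Its own +x axis points straight out of the glass, +y along the panel's width, +z up along the panel towards its top edge. The crossing of the tilt and swivel axes lies 8 mm behind this point, in the middle of the panel (165 mm above the bench).
- module_top (a point): Middle of the module's top edge, in the middle of the frame's thickness, 65 mm along the panel's +z from the crossing of its axes; same axes as module_face. The edge is free and can be pinched across the 16 mm thickness or pushed. At the back, from 6 mm above the panel's middle downwards, is a junction box 60 mm wide, 14 mm deep.
- module_swivel (a joint): Turn of yoke and module about the upright post, rad, anticlockwise from above positive, range -1.9 to 1.9; 0 where the glass faces along module_stand's +x. Stiff (about 0.07 N m of friction), stays where it is left.
- module_tilt (a joint): Tilt of the module about the yoke's level axis (along panel y), rad, range -0.15 to 1.2; 0 with the glass upright, positive as the glass turns up towards the ceiling and the top edge leans back. Balanced and stiff (about 0.07 N m), stays where it is left.
- module_stand: The module's heavy round steel stand, 150 mm across, fixed to the bench; origin on the bench on the swivel axis, which is its upright z. The yoke's crossbar lies 79 to 89 mm above the bench; yoke and trunnion knobs reach 111 mm from the swivel axis, along the tilt axis.
- lamp_globe (a point): Centre of the lamp's opal white globe bulb, 80 mm across, on top of a telescopic column; 280 to 380 mm above the bench, differing each time. Below it a white holder 42 mm across and 45 mm long, then the 13 to 29 mm thick column.
- lamp: The lamp's heavy grey base, 225 mm (its x) by 115 mm (its y) and 28 mm high, fixed to the bench; origin under its centre. The column stands 65 mm from the centre towards its +x, the red rocker 75 mm from the centre towards its -x (the robot's side). The lamp stands on the left or on the right of the bench.
- lamp_switch (a joint): The red rocker on the lamp's base, rad: 0 = off (start), the end away from the column raised; 0.4 = on, that end pressed fully down. Stays as left; about 2 N pressed at switch_press moves it.
- switch_press (a point): The place to press, on top of the raised end of the rocker (52 x 30 mm), marked by a white bar, 19 mm from its axis on the side away from the column, about 46 mm above the bench when off, sinking about 8 mm as it goes on. Press straight down.
- retort_stand: A retort stand with a green base 210 x 130 mm (its x, y), fixed to the bench, a bystander; origin under the base's centre. Its steel rod, 434 mm high, stands 20 mm from the centre along its own +x, with an arm and clamp at 300 mm height reaching 160 mm along its own +x. It stands on the side opposite to the lamp.
- multimeter: Bystander, loose: the yellow digital multimeter lying flat, 145 x 78 x 41 mm; origin under its centre.
- filter_rack: Bystander, loose: a wooden block 110 x 70 mm with four framed colour filters standing in it, 70 mm high in all; origin under its centre.
- beaker_small: Bystander, loose: a small glass beaker, 56 mm across the rim, 52 mm high; origin under its centre.
- beaker_tall: Bystander, loose: a glass beaker, 69 mm across the rim, 85 mm high; origin under its centre.
- wash_bottle: Bystander, loose: a white wash bottle with blue cap and spout, 62 mm across, 180 mm high, its spout reaching 58 mm from its axis along its own -x; origin under its centre.
- petri_dish: Bystander, loose: a closed Petri dish, 94 mm across, 16 mm high; origin under its centre.
- mortar: Bystander, loose: a white porcelain mortar, 100 mm across, 55 mm high; origin under its centre.

How it is judged:
On the way, in this order (a step that is already met when the one before it is completed fails the run):
1. the module is aimed at the globe, with the robot's fingers off it (y of lamp_globe in the frame of module_face between -0.03 and 0.03 m and z of lamp_globe in the frame of module_face between -0.03 and 0.03 m and x of lamp_globe in the frame of module_face above 0.1 m and contact force between the fingers and module_swivel below 0.2 N and velocity of joint module_swivel between -0.05 and 0.05 rad/s and velocity of joint module_tilt between -0.05 and 0.05 rad/s), for 0.3 s.
2. the lamp is switched on (value of joint lamp_switch above 0.3 rad), for 0.1 s.
At the end, for the whole second after the job is handed in: The line square out of the middle of the module's glass passes within 30 mm (sideways and up-down) of the centre of the lamp's globe, on the glass side, with the module at rest; the rocker is pressed down to on (0.3 rad or more of 0.4) (y of lamp_globe in the frame of module_face between -0.03 and 0.03 m and z of lamp_globe in the frame of module_face between -0.03 and 0.03 m and x of lamp_globe in the frame of module_face above 0.1 m and velocity of joint module_swivel between -0.05 and 0.05 rad/s and velocity of joint module_tilt between -0.05 and 0.05 rad/s and value of joint lamp_switch above 0.3 rad); the robot touches nothing.
It fails at once if the lamp's globe was pushed out of its place or height by over 10 mm (distance of lamp_globe from where it was at the start of the episode above 0.01 m).
It fails at once if a loose bystander was moved by over 25 mm or tipped over (distance of any of multimeter, filter_rack, beaker_small, beaker_tall, wash_bottle, petri_dish, mortar from where it was at the start of the episode above 0.025 m or angle between any of multimeter, filter_rack, beaker_small, beaker_tall, wash_bottle, petri_dish, mortar's own z axis and vertical above 0.5 rad).
It also fails if it takes over 64 s, if anything falls off the work surface, if the arm or the gripper's body presses on something with over 40 N, if the wrist force passes 120 N, or if a joint passes its speed limit or range.

ROBOT

A 6-joint arm with a two-finger parallel gripper is mounted at the origin on the work surface. World frame = base frame: x ahead of the robot, y to its left, z up, the work surface at z = 0. Lengths are in m, angles in rad, forces in N, time in s.
With the tool pointing down it reaches from about 0.3 to 0.875 m from the base axis. Payload 6.4 kg.
Tool frame: the origin (TCP) lies midway between the tips of the shut fingers; the grasp point (between the pads) lies 19 mm behind it; z points along the fingers, y is the line along which they close (so a half turn about z gives the same grasp; the last joint's range is limited). The gripper opens to 85 mm and grips with 20 to 120 N. Pads are 22 mm wide; open, the fingers measure 114 mm over their backs; the gripper's body (76 mm by 85 mm) begins 54 mm behind the grasp point. The pads swing forward as they close: fully open they stand 13 mm farther back than shut.
Start: joints at [0.987, 0.181, 1.607, -0, 1.354, -0.206], TCP at [0.212, 0.534, 0.231] pointing down, gripper open.
Joint ranges: [-2.99, 2.99], [-0.89, 2.07], [0.3, 2.58], [-1.14, 4.28], [0, 2.63], [-3.12, 3.12]. Speed limits (rad/s): [2.57, 2.57, 3.01, 3.14, 3.14, 3.14].

INTERFACE

Orientations are given as a unit quaternion [w, x, y, z].
In Python, from bench import sensors, vision, ctrl gives the robot as it stands.
- The arm moves only by the tool carry_out, never from a script. Its argument "deltas" is text: rows parted by semicolons, each of 7 numbers parted by spaces: the shift along the tool's x, y, z in mm, then the turn, a rotation vector about the tool's x, y, z in rad, then the closure, from 0 (fully open) to 1 (shut). In form: tx ty tz ax ay az claw; .... A call has 1 to 12 rows; each row is the pose to reach, as a shift and turn from the pose commanded when the call began, along the tool's axes at that moment; what a row does not reach only later rows make up. A row lasts 1/8 s, in which the tool goes at most 62.5 mm and 10.7 degrees, less where a joint would pass 70% of its speed; a pose out of reach is approached as far as the arm can. A call with a gripper value outside its range is refused whole. The fingers move at their own pace and stop on an object; the grip force is fixed at half the most. Time passes only in rows, so rows that repeat a pose let the fingers close. It gives the time, the measured TCP pose, the force, the opening and the grip force at its end, in the units of the state.
- sensors.get_obs(): the state, without advancing time (a new reading comes with each control period).
- vision.camera(name): name is "scene" or "top" or "wrist"; returns the picture (384x512x3 uint8, blue, green, red); there is no depth.
- vision.camera_model(name): a dict with "K" (3x3 intrinsics, pixels), "k1" (the pictures are not rectified: a ray, as slopes to the right and down, at radius r is drawn at 1 + k1 r^2 times it, then the intrinsics apply), "extrinsics" (4x4, takes a point from world to camera coordinates); the wrist camera has in their place "hand_eye" (4x4, takes a point from camera to tool coordinates, whose origin is the TCP and whose axes are the flange's). Camera axes: x right, y down, z forward; pixel columns grow to the right and rows downward; lengths in m; the calibration is good to about 2 mm. A picture is of the moment at which its call begins: read the wrist's pose just before it. camera_model takes no time and is no camera call.
- ctrl.hand_in(): hands the job in; it is judged then, once.
The state is a dict: "time_s": time; "q": joint angles; "dq": joint speeds; "joint_efforts": joint torques, N m; "eef_pos": TCP position; "eef_rot": TCP orientation; "wrist_force": force on the tool from outside, world axes, zero at the start; "torque": the same for the moment, N m; "opening": opening from 0.0 (shut) to 1.0 (fully open); "grasp_force": force on a finger pad.
Only numpy, scipy, OpenCV 4.12 (cv2) and the standard library are available. Lean on these libraries where they do the work, as an engineer would, in place of code of your own. Each camera call takes 0.05 s, during which the arm holds its last target. There are 200 camera calls.

## Working session

There is one attempt and no reset: what is moved stays moved. The work goes in short steps, Python scripts to look and compute and a tool call to move; the robot and the scene stay as the last step left them, time stands still between calls to the robot, and variables do not carry over. Pictures are saved under pics/ and viewed, at most 10 in all, crops included, and the job is handed in when it is done.

Besides the shell and the picture viewer there is one more tool, called as name(argument=value, ...) on one line, values as JSON. carry_out: Moves the arm, as the interface text tells. Its arguments: {"type":"object","properties":{"deltas":{"type":"string"}},"required":["deltas"]}

```bash
ls; mkdir -p pics
python3 - <<'E'
from bench import sensors, vision
import cv2, numpy as np
for n in ("scene","top"):
    im=vision.camera(n); cv2.imwrite(f"pics/{n}0.png",im)
    m=vision.camera_model(n); print(n,m)
print(vision.camera_model("wrist"))
print(sensors.get_obs())
E
```

```text
pics
scene {'K': array([[349.53373168,   0.        , 256.01192294],
       [  0.        , 349.53373168, 190.76561605],
       [  0.        ,   0.        ,   1.        ]]), 'k1': -0.07148357223964545, 'extrinsics': array([[-0.8635107 ,  0.50386105, -0.02175603,  0.48449152],
       [ 0.31088092,  0.49782446, -0.80964428, -0.01319631],
       [-0.39711753, -0.70590003, -0.58651753,  1.56862092],
       [ 0.        ,  0.        ,  0.        ,  1.        ]])}
top {'K': array([[450.6236888 ,   0.        , 248.21265425],
       [  0.        , 450.6236888 , 197.36651132],
       [  0.        ,   0.        ,   1.        ]]), 'k1': -0.1747225577668812, 'extrinsics': array([[ 0.02408915, -0.99968281,  0.00734793, -0.03332994],
       [-0.99738106, -0.02453377, -0.06803759,  0.53639662],
       [ 0.06819628, -0.00568971, -0.9976557 ,  1.45977936],
       [ 0.        ,  0.        ,  0.        ,  1.        ]])}
{'K': array([[282.13817631,   0.        , 252.33222545],
       [  0.        , 282.13817631, 196.75999544],
       [  0.        ,   0.        ,   1.        ]]), 'k1': 0.006436202070418985,
[... 340 characters left out ...]
000000e+00]])}
{'time_s': 0.1, 'q': array([ 9.86702593e-01,  1.81480033e-01,  1.60788059e+00, -1.41342118e-05,
        1.35380956e+00, -2.06317205e-01]), 'dq': array([ 0.00108003,  0.00099596, -0.00293494, -0.00010832,  0.00068036,
       -0.00204463]), 'joint_efforts': array([-7.76025681e-04, -4.45882487e+01, -3.52233517e+01, -3.89762781e-04,
        4.10370776e-03, -1.32259993e-05]), 'eef_pos': array([0.21181394, 0.53404079, 0.23048003]), 'eef_rot': array([-2.97303687e-04,  1.87765491e-01,  9.82213571e-01, -7.30619585e-04]), 'wrist_force': array([0.01705695, 0.07336792, 0.25094918]), 'torque': array([-0.03585629,  0.02176338, -0.00806335]), 'grasp_force': 0.0, 'opening': 1.003157852664046}
```

View pics/scene0.png

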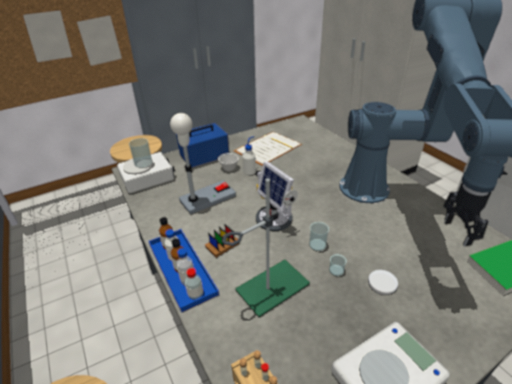

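View pics/top0.png

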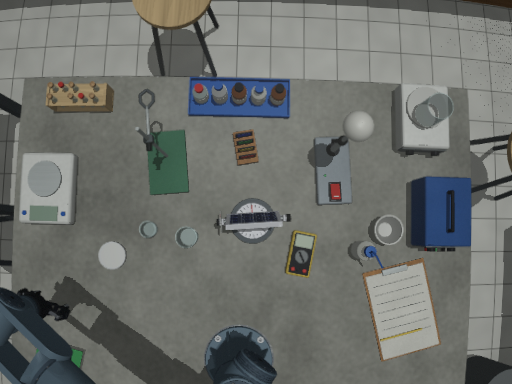

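The lamp stands on the right. In the scene view the globe is at (181,124) and the blue glass at about (275,185). In the top view the stand is at (252,221), the rocker at (335,191) and the globe at (359,126). The module's glass faces roughly +x.

```bash
cat > h.py <<'E'
import numpy as np, cv2
from bench import vision, sensors
from scipy.spatial.transform import Rotation as R
def cam(name,pose=None):
    m=vision.camera_model(name)
    if name=="wrist":
        T=np.eye(4);p,q=pose;T[:3,:3]=R.from_quat(np.r_[q[1:],q[0]]).as_matrix();T[:3,3]=p
        E=np.linalg.inv(T@m["hand_eye"])
    else: E=m["extrinsics"]
    return m["K"],m["k1"],E
def ray(c,uv):
    K,k1,E=c; d=[(uv[0]-K[0,2])/K[0,0],(uv[1]-K[1,2])/K[1,1]]; d=np.array(d); s=d.copy()
    for _ in range(20): s=d/(1+k1*(s@s))
    v=E[:3,:3].T@np.r_[s,1]; return -E[:3,:3].T@E[:3,3], v/np.linalg.norm(v)
def plane(c,uv,z):
    o,v=ray(c,uv); return o+v*(z-o[2])/v[2]
def tri(a,b):
    (o1,v1),(o2,v2)=a,b; t=np.linalg.lstsq(np.c_[v1,-v2],o2-o1,rcond=None)[0]
    p,q=o1+t[0]*v1,o2+t[1]*v2; return (p+q)/2,np.linalg.norm(p-q)
def proj(c,p):
    K,k1,E=c; x=E[:3,:3]@p+E[:3,3]; s=x[:2]/x[2]; s=s*(1+k1*(s@s)); return K[:2,:2]@s+K[:2,2]
E
python3 - <<'E'
from h import *
S,T=cam("scene"),cam("top"); a=cv2.imread("pics/scene0.png"); b=cv2.imread("pics/top0.png")
def white(im,box):
    x0,y0,x1,y1=box; g=im[y0:y1,x0:x1].astype(int); m=((g.min(2)>165)).astype(np.uint8)
    n,l,st,ce=cv2.connectedComponentsWithStats(m); i=1+st[1:,4].argmax()
    (cx,cy),r=cv2.minEnclosingCircle(np.argwhere(l==i)[:,::-1].astype(np.float32)); print(st[i],ce[i]+[x0,y0],(cx+x0,cy+y0),r)
    return (ce[i]+[x0,y0])
gs=white(a,(165,105,200,137)); gt=white(b,(342,108,378,144)); print("globe",tri(ray(S,gs),ray(T,gt)))
h=cv2.cvtColor(b,cv2.COLOR_BGR2HSV); m=(((h[...,0]<8)|(h[...,0]>172))&(h[...,1]>150)&(h[...,2]>90)); m[:, :310]=0; m[:,360:]=0; m[:150]=0; m[230:]=0
pt=np.argwhere(m)[:,::-1]; print("rocker",pt.min(0),pt.max(0),plane(T,pt.mean(0),.04), cv2.minAreaRect(pt.astype(np.float32)))
print("stand guess",plane(T,(252.5,221),.01))
c1=cv2.resize(b[185:255,205:300],None,fx=8,fy=8,interpolation=cv2.INTER_CUBIC)
cv2.imwrite("pics/c1.png",c1)
c2=cv2.resize(a[150:240,235:315],None,fx=6.6,fy=6.6,interpolation=cv2.INTER_CUBIC); cv2.imwrite("pics/c2.png",c2)
E
```

```text
[  6   8  18  12 165] [179.47272727 118.85454545] (179.5, 119.5) 8.860122680664062
[15 10 11 11 84] [361.58333333 123.38095238] (361.6578941345215, 123.26315784454346) 5.4316816329956055
globe (array([ 0.70306856, -0.29786514,  0.39532443]), np.float64(0.0036805782346407624))
rocker [331 184] [340 198] [ 0.56474634 -0.30277303  0.04      ] ((335.5, 191.0), (14.0, 9.0), 90.0)
stand guess [ 0.4600798  -0.03628631  0.01      ]
```

View pics/c1.png

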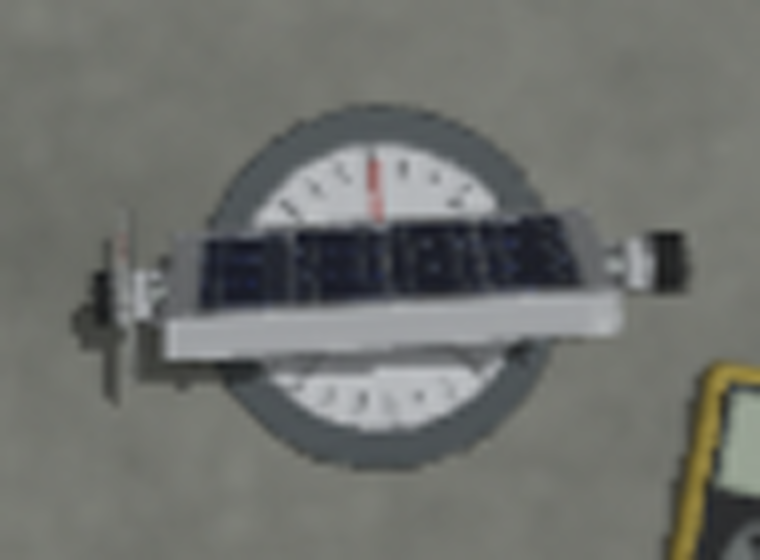

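View pics/c2.png

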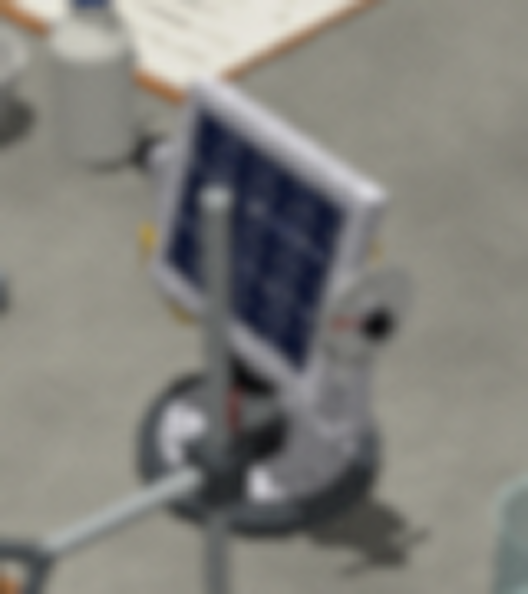

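Run:
```python
from h import *
S,T=cam("scene"),cam("top"); a=cv2.imread("pics/scene0.png"); b=cv2.imread("pics/top0.png")
def circ(im,box,th):
    x0,y0,x1,y1=box; g=im[y0:y1,x0:x1].astype(int); m=(g.min(2)>th).astype(np.uint8)
    n,l,st,ce=cv2.connectedComponentsWithStats(m); i=1+st[1:,4].argmax(); print(th,st[i]+np.array([x0,y0,0,0,0]),ce[i]+[x0,y0])
for th in (130,140,150,160): circ(a,(160,100,205,136),th)
for th in (145,155,165,180): circ(b,(335,100,385,150),th)
f=lambda x,y:(205+x/8,185+y/8); g=lambda x,y:(235+x/6.6,150+y/6.6)
R_,_=tri(ray(S,g(205,78)),ray(T,f(622,333))); L_,_2=tri(ray(S,g(385,190)),ray(T,f(168,360)))
print(R_,_,L_,_2,np.linalg.norm(L_-R_))
d=L_-R_; print("yaw",np.arctan2(-d[0],d[1]))
st=plane(T,f(380,287),.012); print("stand",st, "mid back-top",(R_+L_)/2)
for c,(s) in (("top",T),("scene",S)): print(c,proj(s,np.array([.70,-.30,.37])))
cv2.imwrite("pics/g.png",np.hstack([cv2.resize(b[95:150,325:385],(400,367)),cv2.resize(a[100:155,150:210],(400,367))]))
```

```text
130 [170 113  21  16 260] [179.93076923 120.60769231]
140 [171 113  19  15 228] [179.75       119.97807018]
150 [171 113  19  14 208] [179.58173077 119.66346154]
160 [171 113  18  13 179] [179.41340782 119.17877095]
145 [351 113  22  22 351] [361.5954416  123.12250712]
155 [354 115  17  17 223] [362.04035874 122.70403587]
165 [357 118  11  11  84] [361.58333333 123.38095238]Traceback (most recent call last):
  File "<stdin>", line 7, in <module>
  File "<stdin>", line 5, in circ
ValueError: attempt to get argmax of an empty sequence
```

Run:
```python
from h import *
S,T=cam("scene"),cam("top"); a=cv2.imread("pics/scene0.png"); b=cv2.imread("pics/top0.png")
f=lambda x,y:(205+x/8,185+y/8); g=lambda x,y:(235+x/6.6,150+y/6.6)
R_,_=tri(ray(S,g(205,78)),ray(T,f(622,333))); L_,_2=tri(ray(S,g(385,190)),ray(T,f(168,360)))
print(R_,_,L_,_2,np.linalg.norm(L_-R_))
d=L_-R_; print("yaw",np.arctan2(-d[0],d[1]))
st=plane(T,f(380,287),.012); print("stand",st, "mid back-top",(R_+L_)/2)
for c,(s) in (("top",T),("scene",S)): print(c,proj(s,np.array([.70,-.30,.37])))
def hough(im,x0,y0,x1,y1,r0,r1):
    z=cv2.resize(cv2.cvtColor(im[y0:y1,x0:x1],cv2.COLOR_BGR2GRAY),None,fx=6,fy=6,interpolation=cv2.INTER_CUBIC)
    c=cv2.HoughCircles(z,cv2.HOUGH_GRADIENT,1,200,param1=80,param2=15,minRadius=6*r0,maxRadius=6*r1)
    c=c[0,0]; c=[(c[0]+.5)/6-.5+x0,(c[1]+.5)/6-.5+y0,c[2]/6]; print(c); return c[:2]
gt=hough(b,325,95,395,160,12,20); gs=hough(a,155,100,210,150,8,15)
print("globe",tri(ray(S,gs),ray(T,gt)))
cv2.imwrite("pics/g.png",np.hstack([cv2.resize(b[95:150,325:385],(400,367)),cv2.resize(a[100:155,150:210],(400,367))]))
```

```text
[ 0.44228578 -0.11843468  0.21873588] 0.0012884156215849786 [0.42840051 0.04184548 0.22631261] 0.0027695010807901703 0.16105880748474222
yaw 0.08641550160353803
stand [ 0.46045801 -0.03624367  0.012     ] mid back-top [ 0.43534315 -0.0382946   0.22252425]
top [359.58122857 127.47456314]
scene [180.54939026 124.67693747]Traceback (most recent call last):
  File "<stdin>", line 13, in <module>
  File "<stdin>", line 12, in hough
TypeError: 'NoneType' object is not subscriptable
```

Run:
```python
from h import *
a=cv2.imread("pics/scene0.png"); b=cv2.imread("pics/top0.png")
cv2.imwrite("pics/g.png",np.hstack([cv2.resize(b[100:150,330:390],(396,330),interpolation=cv2.INTER_CUBIC),cv2.resize(a[100:150,150:210],(396,330),interpolation=cv2.INTER_CUBIC)]))
```

```text
(no output)
```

View pics/g.png

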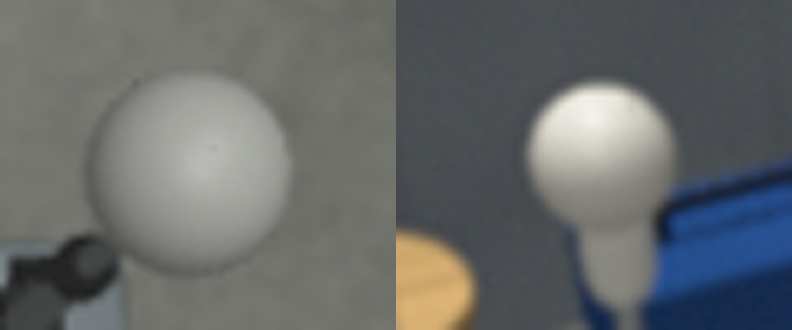

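Globe measured in the top view at (358.4,125.9), about 31 px across, and in the scene view at (180.6,123.1). Next I'll compute the target aim and the pre-grasp move.

```bash
cat > m.py <<'E'
from h import *
C=np.array([.460,-.0365,.165]); G=np.array([.70,-.30,.37])
def panel(yaw,tilt): return R.from_euler("z",yaw).as_matrix()@R.from_euler("y",-tilt).as_matrix()
def tool(yaw,tilt,z,x=0.):
    P=panel(yaw,tilt); return C+P@[x,0,z], np.c_[P[:,1],P[:,0],-P[:,2]]
def delta(frm,to):
    (p,A),(q,B)=frm,to; return np.r_[(A.T@(q-p)*1000).round(1),R.from_matrix(A.T@B).as_rotvec().round(3)]
def now():
    o=sensors.get_obs(); q=o["eef_rot"]; return o["eef_pos"],R.from_quat(np.r_[q[1:],q[0]]).as_matrix()
def aim(G):
    d=G-C; return np.arctan2(d[1],d[0]), np.arctan2(d[2],np.hypot(d[0],d[1]))
E
python3 - <<'E'
from m import *
S,T=cam("scene"),cam("top")
G,e=tri(ray(S,(180.6,123.1)),ray(T,(358.4,125.9))); print("globe",G,e)
print("stand",plane(T,(252.1,220.5),.012),"rocker",plane(T,(335.5,191),.04))
print("aim",aim(G),np.linalg.norm(G-C))
t=tool(.086,.27,.12); print(t); print(delta(now(),t))
E
```

```text
globe [ 0.70123132 -0.29430574  0.37904357] 0.0013396116520499506
stand [ 0.4616575 -0.0349009  0.012    ] rocker [ 0.56338185 -0.30427472  0.04      ]
aim (np.float64(-0.8185987517546855), np.float64(0.5449955098439022)) 0.41288133461163795
(array([ 0.42811052, -0.03924928,  0.28065251]), array([[-0.08589403,  0.96020907,  0.26574567],
       [ 0.99630428,  0.08278217,  0.02291064],
       [ 0.        ,  0.26673144, -0.9637709 ]]))
[-4.125e+02 -4.532e+02 -4.960e+01 -2.430e-01 -1.490e-01  1.100e+00]
```

carry_out(deltas="-40 -45 -50 0 0 0.1 0;-80 -90 -55 -0.05 -0.03 0.22 0;-413 -453 -55 -0.243 -0.149 1.1 0;-413 -453 -55 -0.243 -0.149 1.1 0;-413 -453 -55 -0.243 -0.149 1.1 0;-413 -453 -55 -0.243 -0.149 1.1 0;-413 -453 -55 -0.243 -0.149 1.1 0;-413 -453 -55 -0.243 -0.149 1.1 0;-413 -453 -55 -0.243 -0.149 1.1 0;-413 -453 -50 -0.243 -0.149 1.1 0;-413 -453 -50 -0.243 -0.149 1.1 0;-413 -453 -50 -0.243 -0.149 1.1 0")

```text
time_s: 1.6
eef_pos: [0.4284, -0.039, 0.2807]
eef_rot: [0.09, 0.671, 0.73, 0.1]
wrist_force: [-0.0, 0.1, -0.2]
opening: 0.999
grasp_force: 0.0
```

Run:
```python
from m import *
p,A=now(); print(p,delta((p,A),tool(.086,.27,.12)),delta((p,A),tool(.086,.27,.04)))
o=sensors.get_obs(); im=vision.camera("wrist"); cv2.imwrite("pics/w1.png",im)
c=cam("wrist",(o["eef_pos"],o["eef_rot"]))
P=panel(.086,.27)
for s in ([8,-80,65],[8,80,65],[-8,-80,65],[-8,80,65]): print(s,proj(c,C+P@(np.array(s)/1000)))
```

```text
[ 0.42842125 -0.03897141  0.28067576] [-0.3   -0.3   -0.1   -0.001 -0.002 -0.002] [-4.00e-01 -3.00e-01  7.99e+01 -1.00e-03 -2.00e-03 -2.00e-03]
[8, -80, 65] [262.37748278 305.5266991 ]
[8, 80, 65] [264.83825721 106.61756972]
[-8, -80, 65] [243.4245174  305.53352898]
[-8, 80, 65] [240.70719415 106.64717744]
```

View pics/w1.png

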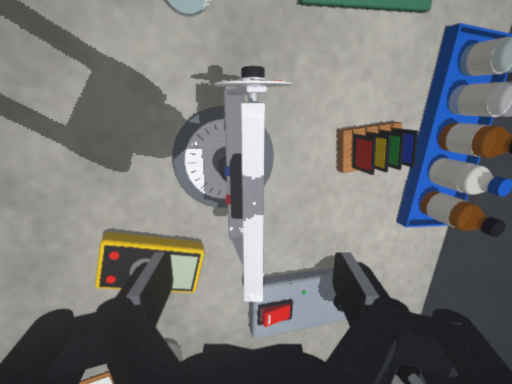

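The wrist view shows the top edge strip from (253,103) to (254,300), within a few px of the prediction, so I'll descend and pinch.

carry_out(deltas="0 0 30 0 0 0 0;0 0 55 0 0 0 0;0 0 80 0 0 0 0;0 0 80 0 0 0 0;0 0 80 0 0 0 0.5;0 0 80 0 0 0 0.7;0 0 80 0 0 0 0.8;0 0 80 0 0 0 1;0 0 80 0 0 0 1;0 0 80 0 0 0 1;0 0 80 0 0 0 1;0 0 80 0 0 0 1")

```text
time_s: 3.15
eef_pos: [0.4501, -0.0372, 0.2048]
eef_rot: [0.091, 0.67, 0.73, 0.1]
wrist_force: [-4.7, 0.2, 6.5]
opening: 0.175
grasp_force: 59.3
```

Run:
```python
from m import *
G=np.array([.7012,-.2943,.379]); y,t=aim(G)
s=now(); print(delta(s,tool(.086,.27,.04)))
z0=(tool(.086,.27,.04)); 
for k in np.linspace(0,1,11)[1:]: print(delta(z0,tool(.086+k*(y-.086),.27+k*(t-.27),.04)))
```

```text
[-1.0e-01 -1.1e+00  1.1e+00  1.0e-03 -1.0e-03 -0.0e+00]
[ 1.1   -1.1    0.    -0.027 -0.025  0.087]
[ 2.3   -2.     0.1   -0.055 -0.053  0.173]
[ 3.7   -2.8    0.3   -0.082 -0.083  0.258]
[ 5.3   -3.5    0.5   -0.109 -0.116  0.343]
[ 6.9   -3.9    0.8   -0.135 -0.15   0.427]
[ 8.7   -4.2    1.2   -0.161 -0.188  0.51 ]
[10.6   -4.3    1.7   -0.186 -0.227  0.592]
[12.5   -4.2    2.2   -0.21  -0.269  0.673]
[14.4   -3.8    2.9   -0.234 -0.313  0.754]
[16.3   -3.2    3.6   -0.256 -0.36   0.833]
```

carry_out(deltas="1.1 -1.1 0 -0.027 -0.025 0.087 1;2.3 -2 0.1 -0.055 -0.053 0.173 1;3.7 -2.8 0.3 -0.082 -0.083 0.258 1;5.3 -3.5 0.5 -0.109 -0.116 0.343 1;6.9 -3.9 0.8 -0.135 -0.15 0.427 1;8.7 -4.2 1.2 -0.161 -0.188 0.51 1;10.6 -4.3 1.7 -0.186 -0.227 0.592 1;12.5 -4.2 2.2 -0.21 -0.269 0.673 1;14.4 -3.8 2.9 -0.234 -0.313 0.754 1;16.3 -3.2 3.6 -0.256 -0.36 0.833 1;16.3 -3.2 3.6 -0.256 -0.36 0.833 1;16.3 -3.2 3.6 -0.256 -0.36 0.833 1")

```text
time_s: 4.65
eef_pos: [0.445, -0.0203, 0.2005]
eef_rot: [0.249, 0.897, 0.353, 0.098]
wrist_force: [-23.5, 10.5, 22.6]
opening: 0.172
grasp_force: 63.0
```

Run:
```python
from m import *
G=np.array([.7012,-.2943,.379]); y,t=aim(G)
p,A=now(); print(p,delta((p,A),tool(y,t,.04)))
P=np.c_[A[:,1],A[:,0],-A[:,2]]; print("globe in tool-panel frame",P.T@(G-C), "tcp in panel",P.T@(p-C))
```

```text
[ 0.44497038 -0.02032823  0.20048281] [-0.1    0.5    1.8   -0.003  0.002 -0.002]
globe in tool-panel frame [0.41283492 0.00062046 0.00110635] tcp in panel [-5.98610194e-04 -1.35935240e-05  4.17862033e-02]
```

carry_out(deltas="0 0 0 0 0 0 0.75;0 0 0 0 0 0 0.5;0 0 0 0 0 0 0;0 0 0 0 0 0 0;0 0 0 0 0 0 0;0 0 -20 0 0 0 0;0 0 -50 0 0 0 0;0 0 -80 0 0 0 0;0 0 -110 0 0 0 0;0 0 -140 0 0 0 0;0 0 -150 0 0 0 0;0 0 -150 0 0 0 0")

```text
time_s: 6.15
eef_pos: [0.3937, 0.0359, 0.3282]
eef_rot: [0.25, 0.896, 0.354, 0.1]
wrist_force: [-0.7, 0.0, 0.4]
opening: 1.001
grasp_force: 0.0
```

Run:
```python
from m import *
G=np.array([.7012,-.2943,.379]); y,t=aim(G)
a=vision.camera("scene"); b=vision.camera("top"); cv2.imwrite("pics/s2.png",a); cv2.imwrite("pics/t2.png",b)
x=np.hstack([cv2.resize(b[190:250,215:285],(399,342),interpolation=cv2.INTER_CUBIC),cv2.resize(a[150:210,245:315],(399,342),interpolation=cv2.INTER_CUBIC)])
cv2.imwrite("pics/c3.png",x); P=panel(y,t)
for s in ([8,-80,65],[8,80,65],[-8,-80,65],[-8,80,65],[8,-80,-65],[8,80,-65]):
    q=C+P@(np.array(s)/1000); u=proj(cam("top"),q); v=proj(cam("scene"),q)
    print(s,(u-[215,190]+.5)*5.7,(v-[245,150]+.5)*5.7+[399,0])
```

```text
[8, -80, 65] [291.79990782 330.33961476] [632.51055575  68.80654673]
[8, 80, 65] [76.09966094 88.15575808] [574.46084091 200.87595249]
[-8, -80, 65] [270.45713282 348.04070288] [652.09455886  82.08189023]
[-8, 80, 65] [ 56.15737207 107.27371279] [596.12894691 215.34197784]
[8, -80, -65] [375.74234247 237.57962581] [535.61356489 190.49762937]
[8, 80, -65] [177.49777657  15.64114987] [471.82953218 326.00092118]
```

View pics/c3.png

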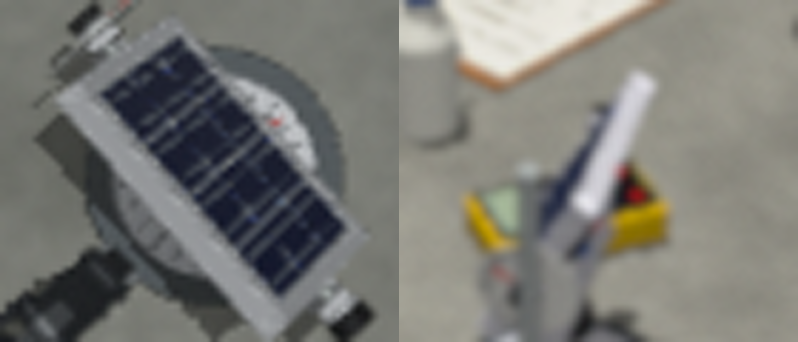

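In the top view the top edge runs (60,95) to (270,340) in the crop, against a predicted (56,107) to (270,348). The tilt may have sprung back a few hundredths of a rad, so I'll check with the wrist camera.

Run:
```python
from m import *
G=np.array([.7012,-.2943,.379]); y,t=aim(G)
o=sensors.get_obs(); im=vision.camera("wrist"); cv2.imwrite("pics/w2.png",im); c=cam("wrist",(o["eef_pos"],o["eef_rot"]))
P=panel(y,t)
for s in ([8,-80,65],[8,80,65],[-8,-80,65],[-8,80,65],[8,-80,-65],[8,80,-65],[-8,-80,-65],[-8,80,-65]): print(s,proj(c,C+P@(np.array(s)/1000)).round(1))
cv2.imwrite("pics/w2c.png",cv2.resize(im[90:310,150:350],None,fx=2.7,fy=2.7,interpolation=cv2.INTER_CUBIC))
```

```text
[8, -80, 65] [260.9 260.7]
[8, 80, 65] [262.8 104.7]
[-8, -80, 65] [246.1 260.7]
[-8, 80, 65] [244.9 104.7]
[8, -80, -65] [258.6 214.6]
[8, 80, -65] [259.5 103.3]
[-8, -80, -65] [248.  214.6]
[-8, 80, -65] [247.5 103.3]
```

View pics/w2c.png

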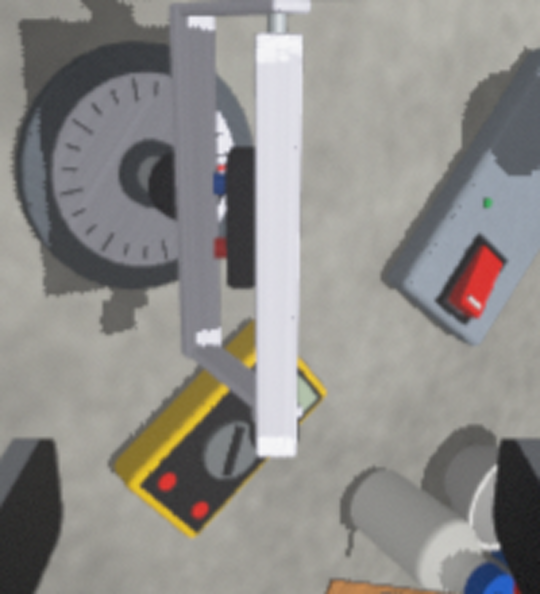

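The strip and junction box in the wrist view sit within about 1 px of the aimed pose: strip at px 245–261, box edge at 234.5. The aim is good to about 0.02 rad. The white bar on the rocker is at px (325,200).

Run:
```python
from m import *
o=sensors.get_obs(); c=cam("wrist",(o["eef_pos"],o["eef_rot"]))
w=plane(c,(325.3,200.4),.046); print("press(wrist)",w)
b=cv2.imread("pics/t2.png"); h=cv2.cvtColor(b,cv2.COLOR_BGR2HSV)
m=(((h[...,0]<8)|(h[...,0]>172))&(h[...,1]>120)&(h[...,2]>80)); m[:, :310]=0; m[:,360:]=0; m[:150]=0; m[230:]=0
pt=np.argwhere(m)[:,::-1]; print(plane(cam("top"),pt.mean(0),.042))
D=np.array([[0,1,0],[1,0,0],[0,0,-1.]]); s=now()
for z in (.33,.08): print(delta(s,(np.r_[w[:2],z],D)))
print(delta(s,(np.array([.45,-.10,.38]),D)))
```

```text
press(wrist) [ 0.54604741 -0.29874116  0.046     ]
[ 0.56443983 -0.30254034  0.042     ]
[-1.165e+02  2.999e+02  1.776e+02  5.120e-01  2.230e-01 -7.980e-01]
[-1.162e+02  1.706e+02  3.915e+02  5.120e-01  2.230e-01 -7.980e-01]
[-51.    145.4    25.7     0.512   0.223  -0.798]
```

carry_out(deltas="-15 45 5 0.13 0.05 -0.2 1;-30 95 15 0.3 0.13 -0.45 1;-51 145 26 0.45 0.2 -0.7 1;-83 220 100 0.512 0.223 -0.798 1;-116 300 178 0.512 0.223 -0.798 1;-116 300 178 0.512 0.223 -0.798 1;-116 300 178 0.512 0.223 -0.798 1;-116 300 178 0.512 0.223 -0.798 1;-116 300 178 0.512 0.223 -0.798 1;-116 300 178 0.512 0.223 -0.798 1")

```text
time_s: 7.55
eef_pos: [0.5466, -0.2978, 0.3305]
eef_rot: [0.0, 0.707, 0.707, 0.001]
wrist_force: [0.3, -0.4, -0.4]
opening: 0.002
grasp_force: 0.0
```

Run:
```python
from m import *
D=np.array([[0,1,0],[1,0,0],[0,0,-1.]]); s=now(); w=np.array([.546,-.2995,.07])
o=sensors.get_obs(); print(s[0],o["opening"],delta(s,(w,D)))
im=vision.camera("wrist"); c=cam("wrist",(o["eef_pos"],o["eef_rot"])); h=cv2.cvtColor(im,cv2.COLOR_BGR2HSV)
m=(((h[...,0]<8)|(h[...,0]>172))&(h[...,1]>150)&(h[...,2]>120)).astype(np.uint8)
n,l,st,ce=cv2.connectedComponentsWithStats(m)
for i in range(1,n):
    if st[i,4]>40: print(st[i],plane(c,ce[i],.042))
print("bar pred",proj(c,np.array([.546,-.2995,.046])))
```

```text
[ 0.54655409 -0.29776248  0.3305329 ] 0.00209884700228586 [-2.000e+00 -9.000e-01  2.605e+02  1.000e-03 -1.000e-03 -0.000e+00]
[79 61  9 10 69] [ 0.31148072 -0.16853261  0.042     ]
[79 90  9  9 64] [ 0.30493952 -0.20535091  0.042     ]
[246 150  33  22 573] [ 0.56278451 -0.30084866  0.042     ]
bar pred [252.02775704 159.86860283]
```

carry_out(deltas="-2 -1 60 0 0 0 1;-2 -1 120 0 0 0 1;-2 -1 180 0 0 0 1;-2 -1 230 0 0 0 1;-2 -1 265 0 0 0 1;-2 -1 278 0 0 0 1;-2 -1 284 0 0 0 1;-2 -1 288 0 0 0 1;-2 -1 292 0 0 0 1;-2 -1 294 0 0 0 1;-2 -1 294 0 0 0 1")

```text
time_s: 8.98
eef_pos: [0.5468, -0.3012, 0.0399]
eef_rot: [0.001, 0.707, 0.707, 0.0]
wrist_force: [-7.7, 1.2, 13.4]
opening: -0.0
grasp_force: 7.4
```

carry_out(deltas="0 0 2 0 0 0 1;0 0 3 0 0 0 1;0 0 3 0 0 0 1")

```text
time_s: 9.35
eef_pos: [0.547, -0.3013, 0.0394]
eef_rot: [0.002, 0.707, 0.707, 0.0]
wrist_force: [-14.5, 8.3, 31.8]
opening: -0.004
grasp_force: 16.7
```

The rocker has bottomed out: force rises with no more motion. Retracting straight up.

carry_out(deltas="0 0 -10 0 0 0 1;0 0 -50 0 0 0 1;0 0 -110 0 0 0 1;0 0 -170 0 0 0 1;0 0 -230 0 0 0 1;0 0 -280 0 0 0 1;-40 -90 -290 0 0 0 1;-40 -110 -290 0 0 0 1;-40 -110 -290 0 0 0 1;-40 -110 -290 0 0 0 1")

```text
time_s: 10.6
eef_pos: [0.4364, -0.3405, 0.3247]
eef_rot: [0.002, 0.707, 0.707, 0.001]
wrist_force: [0.7, -0.3, -0.1]
opening: 0.002
grasp_force: 0.0
```

Run:
```python
from m import *
a=vision.camera("scene"); b=vision.camera("top"); cv2.imwrite("pics/s3.png",a); cv2.imwrite("pics/t3.png",b)
a0=cv2.imread("pics/s2.png")
print("globe", a0[118:128,175:186].mean((0,1)), a[118:128,175:186].mean((0,1)))
o=sensors.get_obs(); print(o["wrist_force"],o["eef_pos"])
x=np.hstack([cv2.resize(b[190:250,215:285],(399,342),interpolation=cv2.INTER_CUBIC),cv2.resize(a[110:230,160:300],(399,342),interpolation=cv2.INTER_CUBIC)])
cv2.imwrite("pics/c4.png",x)
```

```text
globe [188.60909091 197.35454545 200.04545455] [186.9        195.64545455 198.26363636]
[-0.54706223 -0.29805158 -0.11068623] [ 0.4369106  -0.33994997  0.32418514]
```

View pics/c4.png

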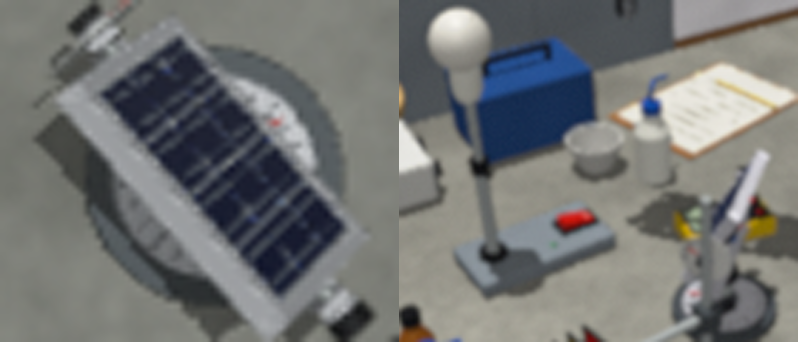

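The module has not moved and is still aimed, and the lamp and bystanders are unchanged. The rocker hit its stop at 32 N, about 6.6 mm down, and the arm is clear. Handing in.

```bash
python3 -c "
from bench import ctrl
print(ctrl.hand_in())"
```

```text
the job is handed in; nothing more can be done
None
```

I aimed the module at the globe and let go of it, then pressed the lamp's rocker down to its stop, and handed the job in at about 11 s. The hand-in gave no verdict. The wrist view put the aim within about 0.02 rad, about 8 mm at the globe. I take the lamp as on because the rocker sank about 6.6 mm and stopped hard; the globe did not look any brighter in the picture.

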